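Fetch the spirit level out of the wire basket

ROBOT

A 6-joint arm with a two-finger parallel gripper is mounted at the origin on the work surface. World frame = base frame: x ahead of the robot, y to its left, z up, the work surface at z = 0. Lengths are in m, angles in rad, forces in N, time in s.
With the tool pointing down it reaches from about 0.35 to 0.975 m from the base axis. Payload 4.9 kg.
Tool frame: the origin (TCP) lies on the centre line of the jaws, within the pads' length; the fingertips stand 22 mm ahead of it and the grasp point (between the pads) lies 3 mm ahead of it; y points along the fingers, x is the direction in which the jaws open and shut, and the axes are right-handed (so a half turn about y gives the same grasp; the last joint's range is limited). The gripper opens to 85 mm and grips with 20 to 120 N. Pads are 22 mm wide; open, the fingers measure 114 mm over their backs; the gripper's body (76 mm by 85 mm) begins 54 mm behind the grasp point. The pads swing forward as they close: fully open they stand 13 mm farther back than shut.
Start: joints at [-1.431, 0.053, 1.613, -0, 1.476, -0.119], TCP at [0.16, -0.604, 0.253] pointing down, gripper open.
Joint ranges: [-3.01, 3.01], [-1.01, 2.22], [0.06, 2.58], [-1.02, 4.17], [0.09, 2.62], [-3.14, 3.14]. Speed limits (rad/s): [2.57, 2.57, 3.14, 3.14, 3.14, 3.14].

INTERFACE

Orientations are given as a 3x3 rotation matrix whose columns are the frame's x, y, z axes.
In Python, from cell import r gives the robot as it stands. The module is installed in compiled form; this text tells all that it offers.
- The arm moves only by the tool arm_command, never from a script. Its argument "targets" is a list of rows, each a list of 7 numbers: the finger opening in m, from 0 to 0.0854, then the shift along the tool's x, y, z in m, then the turn, a rotation vector about the tool's x, y, z in degrees. A call has exactly 5 rows; each row is the pose to reach, as a shift and turn from the pose measured when the call began, along the tool's axes at that moment; what a row does not reach only later rows make up. A row lasts 1/12 s, in which the tool goes at most 41.7 mm and 7.16 degrees, less where a joint would pass 70% of its speed; a pose out of reach is approached as far as the arm can. A call with a gripper value outside its range is refused whole. The fingers move at their own pace and stop on an object; the grip force is fixed at half the most. Time passes only in rows, so rows that repeat a pose let the fingers close, or fill a call up. It gives the time, the measured TCP pose, the force and the opening at its end, in the units of the state.
- r.get_state(): the state, without advancing time (a new reading comes with each control period).
- r.read_camera(name): name is "scene" or "top" or "wrist"; returns a dict with "pixels" (420x560x3 uint8, blue, green, red), "fx", "fy", "cx", "cy" (pixels), "dist_coeffs" ([k1, k2, p1, p2, k3] as OpenCV has them; the pictures are not rectified), "xyz" and "orientation" of the camera in the world. Camera axes: x right, y down, z forward; pixel columns grow to the right and rows downward; lengths in m; the calibration is good to about 2 mm. A picture is of the moment at which its call begins. There is no depth.
- r.finish_job(): hands the job in, once; it reports no verdict.
Trained networks look in a picture, given as the dict that the camera call returned (one of the last four; its "shot" number tells which), for a name from the list of things; names that differ only in an ending like _2 or _b are one class to them, and where a whole thing is asked for, a point or a joint stands for the part that bears it (a point fixed in the world has none). Each returns a list of dicts, best first, with "p" (0 to 1); they miss things now and then, are a little off and sometimes report something else, mostly with a low value. They report only what shows in the picture. A call takes as long as a camera call.
- r.silhouettes(picture, label): "region" (420x560 bool, what is visible of it) and "position" ([column, row] in pixels, amid what is visible of it).
The state is a dict: "t": time; "joints": joint angles; "joint_velocities": joint speeds; "effort": joint torques, N m; "tool_pos": TCP position; "orientation": TCP orientation; "contact_force": force on the tool from outside, world axes, zero at the start; "moment": the same for the moment, N m; "gripper_width": finger opening in m.
Only numpy, scipy, OpenCV 4.12 (cv2) and the standard library are available. Lean on these libraries where they do the work, as an engineer would, in place of code of your own. Each camera call takes 0.05 s, during which the arm holds its last target. There are 200 camera calls.

TASK

Take the long yellow spirit level out of the white wire basket: it is longer than the opening in the basket's mesh top, so grip it through the opening, tilt it and draw it out end first. Finish still holding it in the gripper, still and roughly horizontal, well clear above the basket (about a hand's breadth, some 80 mm, over its top). Do not knock over or shift the other tools and things on the table.

Things in the scene. Friction and masses are not known exactly. Their poses are not given: they have to be found in the camera images.
- basket: White wire-mesh basket, screwed down, 338 x 196 x 87 mm (x, y, z). Origin: centre of its underside. Inside 330 (x) by 188 mm (y), floor at z = 6. Mesh top: underside z = 81, upper face z = 87; solid to things handled but for one opening, x = -20 to +140, y = -88 to +88 mm in its own frame. Its -x end is nearer the robot.
- opening (a point): Centre of the opening at the upper face of the basket's top (basket frame x = 60, y = 0, z = 87 mm); axes as the basket's.
- level_mid (a point): Centre of the yellow spirit level: rigid loose bar 260 (x, length) x 26 (y) x 30 mm (z), about 0.2 kg evenly spread, black rubber ends, green vials. It stands on the basket floor, z up, x axis within 0.08 rad of the basket's; its centre within 25 mm in x and 12 mm in y of the basket's centre, so that its +x end is at or under the opening.
- level_far (a point): Middle of the level's +x end face (130 mm from the centre): the end near or below the opening, farther from the robot at the start.
- level_back (a point): Point on the level's centre line 90 mm from its centre towards its -x end (40 mm short of that end face), under the closed mesh at the start.
- tape: Bystander: yellow tape measure, 66 x 36 x 62 mm, standing beside the basket; origin under its centre.
- meter: Bystander: yellow multimeter, 150 x 74 x 37 mm, lying beside the basket; origin under its centre.
- driver: Bystander: orange screwdriver lying beyond the basket; origin at its underside.
- hammer: Bystander: hammer lying beyond the basket; origin at its underside.
- spray: Bystander: white bottle, 60 mm across, 170 mm high, on the left; origin under its centre.
- helmet: Bystander: black bicycle helmet, 230 mm across, 145 mm high, on the right; origin under its centre.

How it is judged:
By the outcome, as a careful person would: the job done as asked, in the order asked, and still so for the second after the job is handed in, while the arm keeps its last pose, push and grip.
It also fails if it takes over 51 s, if anything falls off the work surface, if the arm or the gripper's body presses on something with over 40 N, if the wrist force passes 120 N, or if a joint passes its speed limit or range.

## Working session

There is one attempt and no reset: what is moved stays moved. The work goes in short steps, Python scripts to look and compute and a tool call to move; the robot and the scene stay as the last step left them, time stands still between calls to the robot, and variables do not carry over. Pictures are saved under pics/ and viewed, about 8 in all and at most 12, crops included, and the job is handed in when it is done.

Besides the shell and the picture viewer there is one more tool, called after "Call:" as a command line: name --pt "numbers of a row" for each row, then --argument value for the rest. arm_command: Moves the arm, as the interface text tells. Its arguments: {"type":"object","properties":{"targets":{"type":"array","items":{"type":"array","items":{"type":"number"}}}},"required":["targets"]}

```bash
mkdir -p pics
cat > h.py <<'E'
import numpy as np, cv2
from cell import r
def cam(n,save=None):
    p=r.read_camera(n)
    if save: cv2.imwrite(f'pics/{save}.png',p['pixels'])
    return p
def K(p): return np.array([[p['fx'],0,p['cx']],[0,p['fy'],p['cy']],[0,0,1.]]),np.array(p['dist_coeffs'],float)
def ray(p,uv):
    k,d=K(p); n=cv2.undistortPoints(np.array(uv,float).reshape(-1,1,2),k,d).reshape(-1,2)
    v=np.c_[n,np.ones(len(n))]@np.array(p['orientation']).T
    return np.array(p['xyz']),v
def atz(p,uv,z):
    o,v=ray(p,uv); return o+v*((z-o[2])/v[:,2])[:,None]
def proj(p,X):
    k,d=K(p); R=np.array(p['orientation']); 
    return cv2.projectPoints((np.array(X,float).reshape(-1,3)-np.array(p['xyz']))@R,np.zeros(3),np.zeros(3),k,d)[0].reshape(-1,2)
E
python3 - <<'E'
from h import *
np.set_printoptions(precision=4,suppress=True)
s=r.get_state();print(s['t'],s['tool_pos'],s['orientation'],s['contact_force'])
ps={n:cam(n,n+'0') for n in('scene','top')}
for n,p in ps.items():
    print(n,p['xyz'],np.array(p['orientation']).tolist(),p['fx'])
    for l,z in(('basket',.04),('level_mid',.036),('tape',.03),('meter',.03),('driver',0.01),('hammer',.01),('spray',.08),('helmet',.07)):
        for q in r.silhouettes(p,l)[:1]:
            m=q['region'].astype(np.uint8); rc=cv2.minAreaRect(np.argwhere(m)[:,::-1].astype(np.float32))
            print(l,round(q['p'],2),q['position'],atz(p,[q['position']],z)[0],m.sum(),rc)
E
```

```text
0.0 [ 0.1599 -0.6036  0.252 ] [[ 0.2559 -0.0003  0.9667]
 [-0.9667  0.0021  0.2559]
 [-0.0021 -1.      0.0003]] [-0.0145  0.2025  0.4077]
scene [1.2395 0.5386 0.9726] [[-0.6591170280746954, 0.5338894459898326, -0.5296478101178657], [0.7517754314558187, 0.4864497316276578, -0.4451969892741831], [0.01996106112907725, -0.6916131274491896, -0.7219922700268694]] 390.6527738732742
basket 0.74 [317.0, 207.9] [0.465  0.0393 0.04  ] 5254 ((315.5301513671875, 208.48606872558594), (65.72469329833984, 111.42217254638672), 65.13629913330078)
level_mid 0.77 [306.6, 217.3] [0.5189 0.0383 0.036 ] 442 ((310.0, 218.5), (10.733125686645508, 44.27414321899414), 63.43495178222656)
tape 0.69 [362.7, 236.0] [0.4574 0.2178 0.03  ] 351 ((364.60003662109375, 234.30003356933594), (15.652474403381348, 26.832813262939453), 26.56505012512207)
meter 0.93 [279.9, 181.8] [ 0.4428 -0.1457  0.03  ] 470 ((281.7044677734375, 184.61602783203125), (20.440589904785156, 39.02294158935547), 48.01278305053711)
driver 0.64 [245.5, 286.2] [0.8291 0.0639 0.01  ] 395 ((257.4059753417969, 282.39678955078125), (9.888367652893066, 6
[... 1168 characters left out ...]
69.7] [ 0.4319 -0.1242  0.03  ] 1011 ((317.9729919433594, 266.83782958984375), (23.3653507232666, 45.53452682495117), 4.573921203613281)
driver 0.5 [255.2, 149.7] [0.8463 0.0807 0.01  ] 183 ((257.8000183105469, 152.10000610351562), (7.273238182067871, 28.776723861694336), 18.434947967529297)
hammer 0.98 [321.4, 178.1] [ 0.7443 -0.146   0.01  ] 652 ((325.5565490722656, 166.9749755859375), (75.27940368652344, 25.36321449279785), 86.68222045898438)
spray 0.89 [126.5, 213.8] [0.6214 0.5015 0.08  ] 453 ((123.60002136230469, 214.80001831054688), (29.516096115112305, 18.782970428466797), 26.56505012512207)
helmet 0.6 [445.5, 222.0] [ 0.583  -0.5483  0.07  ] 4403 ((443.5, 228.0), (84.0, 67.0), 90.0)
```

Run:
```python
import cv2,numpy as np
a=cv2.imread('pics/top0.png')[120:330,180:380]; b=cv2.imread('pics/scene0.png')[140:290,220:400]
a=cv2.resize(a,None,fx=2.8,fy=2.8,interpolation=cv2.INTER_CUBIC); cv2.imwrite('pics/topc.png',a)
cv2.imwrite('pics/scenec.png',cv2.resize(b,None,fx=4,fy=4,interpolation=cv2.INTER_CUBIC))
```

```text
(no output)
```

View pics/topc.png

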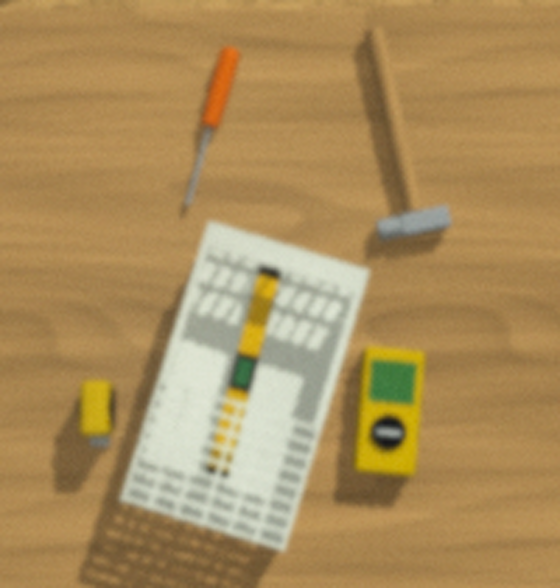

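View pics/scenec.png

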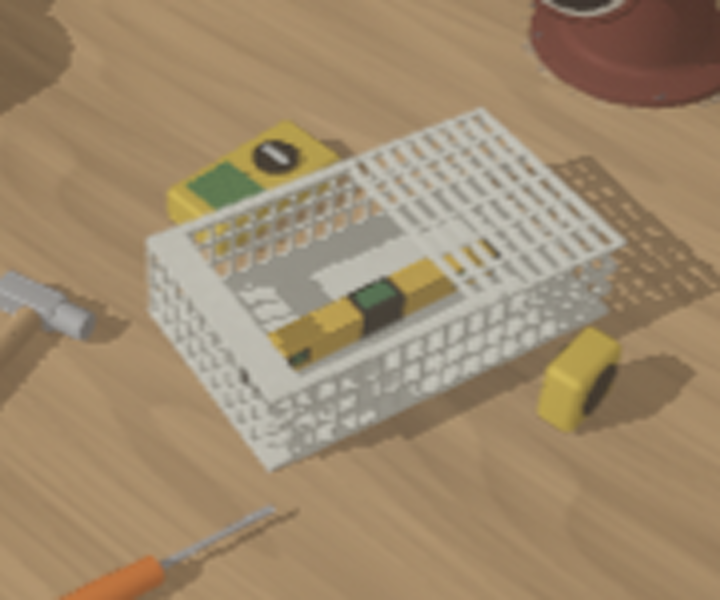

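The top crop shows the basket turned about -15°. Its top corners are at crop pixels (210,222), (369,268), (285,550) and (122,500). The level's far end is at about (270,270) and its back end at (217,470). The scene crop agrees, with the bystanders all clear of the basket. Next I fit the poses and plan the path.

```bash
cat > fit.py <<'E'
from h import *
from scipy.optimize import least_squares
np.set_printoptions(precision=4,suppress=True)
T=cam('top');S=cam('scene')
ct=np.array([(210,222),(369,268),(285,550),(122,500)])/2.8+[180,120]
cs=np.array([(275,402),(148,240),(483,108),(625,242)])/4+[220,140]
L=np.array([(169,98),(169,-98),(-169,-98),(-169,98)])/1e3
def Rz(a): return np.array([[np.cos(a),-np.sin(a)],[np.sin(a),np.cos(a)]])
W=lambda q,l,z:np.c_[np.asarray(l)@Rz(q[2]).T+q[:2],np.full(len(l),z)]
f=lambda q:np.r_[(proj(T,W(q,L,.087))-ct).ravel(),(proj(S,W(q,L,.087))-cs).ravel()]
s=least_squares(f,[.46,.03,-.26]);q=s.x
print('basket',q,s.fun.round(1))
# level ends: top-face ends, seen from top
e=np.array([(270,270),(217,470)])/2.8+[180,120]
P=atz(T,e,.036)[:,:2]; B=(P-q[:2])@Rz(q[2])
print('level ends world',P,'basket frame',B*1e3,np.linalg.norm(P[0]-P[1]),'yaw',np.arctan2(*(P[0]-P[1])[::-1]))
# colour fit of level axis in top picture: yellow/green/black pixels inside the basket
for p,n in((T,'top'),(S,'scene')):
  m=r.silhouettes(p,'level_mid')[0]['region']; uv=np.argwhere(m)[:,::-1].astype(float)
  X=(atz(p,uv,.036)[:,:2]-q[:2])@Rz(q[2])*1e3
  print(n,X.min(0),X.max(0),np.polyfit(X[:,0],X[:,1],1))
cv2.imwrite('pics/l.png',T['pixels'])
E
python3 fit.py
```

```text
basket [ 0.475   0.0404 -0.3078] [-1.  -0.7 -0.3  0.3 -0.5  0.3 -0.8  0.1 -0.6 -0.4 -0.7 -0.5 -0.7 -0.8
  0.1 -0.8]
level ends world [[0.6113 0.01  ]
 [0.3745 0.0754]] basket frame [[ 139.098    12.2879]
 [-106.3838    2.8634]] 0.24566264478626432 yaw -0.269439508224607
top [-110.216    -7.6508] [142.0169  27.6546] [0.0351 8.9453]
scene [-52.3561  -6.2917] [114.2432  45.6451] [ 0.0475 19.1337]
```

```bash
cat >> h.py <<'E'
from scipy.spatial.transform import Rotation as Ro
np.set_printoptions(precision=4,suppress=True)
Q=np.array([.475,.0404,-.3078])
def bw(x,y,z=0):  # basket mm -> world m
    c,s=np.cos(Q[2]),np.sin(Q[2]); return np.array([Q[0]+(c*x-s*y)/1e3,Q[1]+(s*x+c*y)/1e3,z/1e3])
def tool(yaw,th):
    u=np.array([np.cos(yaw),np.sin(yaw),0]);k=np.array([0,0,1.])
    y=u*np.sin(th)-k*np.cos(th);z=u*np.cos(th)+k*np.sin(th);return np.c_[np.cross(y,z),y,z]
def delta(gp,yaw,th):  # grasp point target -> shift and turn (deg) in the present tool frame
    s=r.get_state();R0=np.array(s['orientation']);R=tool(yaw,th)
    sh=R0.T@(np.array(gp)-.003*R[:,1]-np.array(s['tool_pos'])); rv=np.degrees(Ro.from_matrix(R0.T@R).as_rotvec())
    print('t',s['t'],'shift',sh.round(4),'turn',rv.round(2),'F',np.array(s['contact_force']).round(1),'w',s['gripper_width'],'q',np.array(s['joints']).round(2))
E
python3 - <<'E'
from h import *
g=bw(70,11.4,197);print(g);delta(g,-.27,0)
E
```

```text
[0.5452 0.0301 0.197 ]
t 1.1 shift [-0.5145  0.0533  0.5347] turn [ 0.  30.3  0. ] F [0.2 0.2 0.5] w 0.08571272347395352 q [-1.43  0.05  1.61 -0.    1.48 -0.12]
```

Call:
arm_command --pt "0.085 -0.026 0 0.027 0 0 0" --pt "0.085 -0.052 0 0.054 0 0 0" --pt "0.085 -0.078 0 0.081 0 0 0" --pt "0.085 -0.104 0 0.108 0 0 0" --pt "0.085 -0.13 0 0.135 0 0 0"

```text
t: 1.52
tool_pos: [0.2577, -0.4424, 0.2533]
orientation: [[0.255, 0.0, 0.967], [-0.967, -0.0, 0.255], [0.0, -1.0, 0.0]]
contact_force: [0.1, -1.3, 0.5]
gripper_width: 0.0849
```

Call:
arm_command --pt "0.085 -0.026 0 0.027 0 0 0" --pt "0.085 -0.052 0 0.054 0 0 0" --pt "0.085 -0.078 0 0.081 0 0 0" --pt "0.085 -0.104 0 0.108 0 0 0" --pt "0.085 -0.13 0 0.135 0 0 0"

```text
t: 1.93
tool_pos: [0.3556, -0.2807, 0.2536]
orientation: [[0.255, 0.001, 0.967], [-0.967, -0.001, 0.255], [0.001, -1.0, 0.001]]
contact_force: [0.4, -0.2, -0.4]
gripper_width: 0.085
```

Call:
arm_command --pt "0.085 -0.026 0 0.027 0 0 0" --pt "0.085 -0.052 0 0.054 0 0 0" --pt "0.085 -0.078 0 0.081 0 0 0" --pt "0.085 -0.104 0 0.108 0 0 0" --pt "0.085 -0.13 0 0.135 0 0 0"

```text
t: 2.35
tool_pos: [0.4537, -0.1188, 0.2539]
orientation: [[0.255, 0.002, 0.967], [-0.967, -0.001, 0.255], [0.002, -1.0, 0.002]]
contact_force: [0.7, -0.1, -0.0]
gripper_width: 0.0848
```

```bash
python3 -c "
from h import *
delta(bw(70,11.4,197),-.27,0)"
```

```text
t 2.35 shift [-0.1207  0.0539  0.1263] turn [-0.12 30.24  0.08] F [ 0.7 -0.1 -0. ] w 0.08480101676835206 q [-0.41 -0.34  1.96 -0.    1.51  0.9 ]
```

Call:
arm_command --pt "0.085 -0.024 0.01 0.025 0 6 0" --pt "0.085 -0.048 0.02 0.05 0 12 0" --pt "0.085 -0.072 0.03 0.075 0 18 0" --pt "0.085 -0.096 0.042 0.1 0 24 0" --pt "0.085 -0.121 0.054 0.126 0 30.2 0"

```text
t: 2.77
tool_pos: [0.5456, 0.032, 0.1998]
orientation: [[-0.271, 0.003, 0.963], [-0.963, -0.002, -0.271], [0.001, -1.0, 0.003]]
contact_force: [0.8, -0.5, -1.0]
gripper_width: 0.085
```

Run:
```python
from h import *
delta(bw(70,11.4,197),-.27,0)
p=cam('wrist','w1');print(p['xyz'],np.array(p['orientation']).tolist())
for q in r.silhouettes(p,'level_mid')[:1]: print(q['p'],q['position'])
for x in(130,90,0): print(x,proj(p,[bw(18+x,8.9+.035*x,36)]))
print(proj(p,[bw(140,88,87),bw(140,-88,87),bw(-20,-88,87),bw(-20,88,87)]))
```

```text
t 2.7667 shift [ 0.002  -0.0002  0.0001] turn [-0.2  -0.25  0.04] F [ 0.8 -0.5 -1. ] w 0.08503339383163028 q [-0.08 -0.1   1.85 -0.    1.38  1.77]
[0.6117 0.0117 0.3212] [[-0.27074403244153167, -0.9266133438335713, -0.2609317533893983], [-0.9626512503129206, 0.26074606719433746, 0.07289759058882381], [0.000489048329487613, 0.2709228662779371, -0.9626009356734895]]
0.92 [280.2, 217.1]
130 [[279.4701  97.4056]]
90 [[279.5002 148.6404]]
0 [[279.5568 251.1171]]
[[164.6438 103.9474]
 [433.8437 113.5712]
 [402.0774 325.5458]
 [176.11   319.1401]]
```

View pics/w1.png

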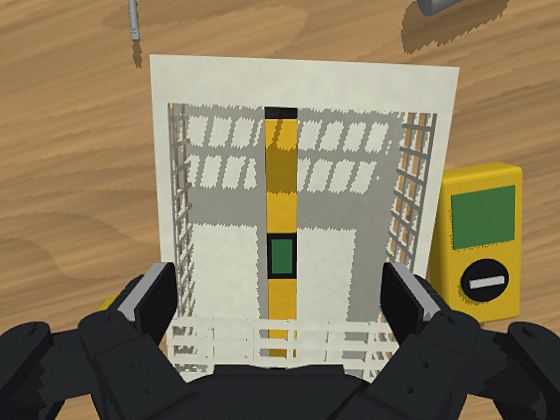

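Wrist view: the level lies at column ~281 and the jaws centre on ~279, so they are well aligned. The vial is at row ~257. The level's far end (row ~107) is just under the opening rim, so after gripping I'll draw it back about 25 mm before tilting. Going down now.

Call:
arm_command --pt "0.085 0.001 0.02 0 -0.2 -0.2 0" --pt "0.085 0.001 0.04 0 -0.2 -0.2 0" --pt "0.085 0.001 0.065 0 -0.2 -0.2 0" --pt "0.085 0.001 0.09 0 -0.2 -0.2 0" --pt "0.085 0.001 0.105 0 -0.2 -0.2 0"

```text
t: 3.28
tool_pos: [0.5429, 0.0326, 0.0898]
orientation: [[-0.259, -0.008, 0.966], [-0.966, 0.001, -0.259], [0.001, -1.0, -0.008]]
contact_force: [-0.4, -0.0, -0.5]
gripper_width: 0.0848
```

Call:
arm_command --pt "0.085 0 0.015 0 0 0 0" --pt "0.085 0 0.03 0 0 0 0" --pt "0.085 0 0.043 0 0 0 0" --pt "0.085 0 0.053 0 0 0 0" --pt "0.085 0 0.061 0 0 0 0"

```text
t: 3.7
tool_pos: [0.5422, 0.0324, 0.028]
orientation: [[-0.26, -0.009, 0.966], [-0.966, 0.001, -0.26], [0.001, -1.0, -0.009]]
contact_force: [1.1, -0.1, -0.2]
gripper_width: 0.0851
```

```bash
python3 -c "
from h import *
delta(bw(70,11.4,31),-.27,0)
p=cam('scene','s2');cv2.imwrite('pics/s2c.png',cv2.resize(p['pixels'][80:300,200:420],None,fx=2.6,fy=2.6))"
```

```text
t 3.7 shift [ 0.0015 -0.006   0.0034] turn [0.5  0.43 0.07] F [ 1.1 -0.1 -0.2] w 0.08507620994203957 q [-0.08  0.12  1.95  0.    1.08  1.76]
```

Slightly low (grasp height 25 mm), so I raise 6 mm and then close.

Call:
arm_command --pt "0.085 0.001 -0.003 0 0.5 0.4 0" --pt "0.085 0.001 -0.006 0 0.5 0.4 0" --pt "0.085 0.001 -0.006 0 0.5 0.4 0" --pt "0.06 0.001 -0.006 0 0.5 0.4 0" --pt "0.04 0.001 -0.006 0 0.5 0.4 0"

```text
t: 4.17
tool_pos: [0.5417, 0.0315, 0.0337]
orientation: [[-0.266, -0.001, 0.964], [-0.964, -0.001, -0.266], [0.001, -1.0, -0.0]]
contact_force: [-0.3, 0.3, 1.1]
gripper_width: 0.0637
```

Call:
arm_command --pt "0.0 0 0 0 0 0 0" --pt "0.0 0 0 0 0 0 0" --pt "0.0 0 0 0 0 0 0" --pt "0.0 0 0 0 0 0 0" --pt "0.0 0 0 0 0 0 0"

```text
t: 4.58
tool_pos: [0.5422, 0.0314, 0.0341]
orientation: [[-0.266, 0.0, 0.964], [-0.964, -0.001, -0.266], [0.001, -1.0, 0.001]]
contact_force: [0.6, -0.3, 2.4]
gripper_width: 0.025
```

```bash
python3 -c "
from h import *
delta(bw(70,11.4,31),-.27,0)
p=cam('wrist','w2')"
```

```text
t 4.5833 shift [0.0006 0.0002 0.0032] turn [-0.04  0.03  0.07] F [ 0.6 -0.3  2.4] w 0.025004522543037352 q [-0.08  0.1   1.95 -0.    1.08  1.76]
```

View pics/w2.png

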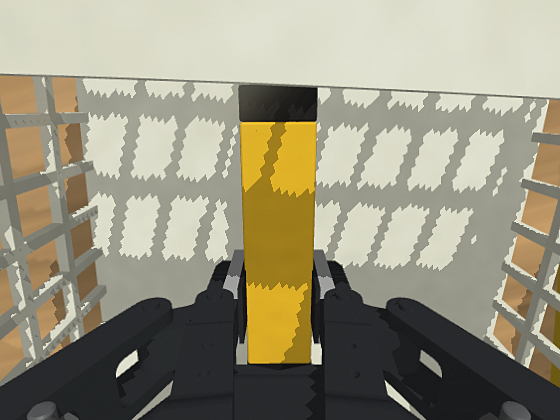

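Wrist view: the jaws hold the level (opening 25 mm). The black cap spans rows 86–122, its end just at the rim. Now I compute where that end is and check the extraction path in the basket's x–z plane.

```bash
cat > plan.py <<'E'
from h import *
def clear(xe,ze,th,a,gz=25,n=0):
    """bar back-bottom corner (xe,ze) mm, tilt th deg, grasp at a from back end, gz above underside -> min clearances"""
    t=np.radians(th);u=np.array([np.cos(t),np.sin(t)]);v=np.array([-u[1],u[0]])
    L=np.linspace(0,260,521);o=np.array([xe,ze]);top=o+L[:,None]*u+30*v;bot=o+L[:,None]*u
    P=np.vstack([top,bot,o+np.linspace(0,30,20)[:,None]*v,o+260*u+np.linspace(0,30,20)[:,None]*v])
    def rect(P,x0,x1,z0,z1): return np.hypot(np.maximum(np.maximum(x0-P[:,0],P[:,0]-x1),0),np.maximum(np.maximum(z0-P[:,1],P[:,1]-z1),0)).min()
    g=o+a*u+gz*v; s=np.linspace(-43,43,40)[:,None]; body=g+54*v+s*u
    return g,[round(float(k),1) for k in(P[:,1].min()-6,P[:,0].min()+165,rect(P,-169,-20,81,87),rect(P,140,169,81,87),rect(body,-169,-20,81,87),rect(body,140,169,81,87))]
E
python3 - <<'E'
from plan import *
p=cam('wrist')
for uv in([278,86],[278,122]):
    X=atz(p,[uv],.036)[0];d=X[:2]-Q[:2];c,s=np.cos(Q[2]),np.sin(Q[2]);print(uv,(c*d[0]+s*d[1])*1e3,(-s*d[0]+c*d[1])*1e3)
s=r.get_state();d=np.array(s['tool_pos'])[:2]-Q[:2];gx=(c*d[0]+s*d[1] if 0 else (np.cos(Q[2])*d[0]+np.sin(Q[2])*d[1])*1e3);print('gx',gx)
xe0=-115;a=gx-xe0
for st in [(-115,6,0),(-115,9,0),(-140,9,0),(-140,10,7),(-138,10,14),(-136,10,20),(-110,12,21),(-80,14,22),(-50,20,24),(-25,30,24),(-5,45,24),(0,80,20),(0,180,10),(0,180,0)]:
    g,c=clear(*st,a);print(st,g.round(0),c)
E
```

```text
[278, 86] 143.3020274616764 13.27280481705621
[278, 122] 131.85605071183141 12.836249520568215
gx 66.82276374432251
(-115, 6, 0) [67. 31.] [0.0, 50.0, 45.0, 45.0, 43.8, 30.2]
(-115, 9, 0) [67. 34.] [3.0, 50.0, 42.0, 42.0, 43.8, 30.2]
(-140, 9, 0) [42. 34.] [3.0, 25.0, 42.0, 46.5, 18.8, 55.2]
(-140, 10, 7) [37. 57.] [4.0, 21.3, 25.8, 27.3, 20.1, 72.5]
(-138, 10, 14) [32. 78.] [4.0, 19.7, 10.3, 26.9, 33.2, 95.7]
(-136, 10, 20) [26. 96.] [4.0, 18.7, 0.0, 33.9, 44.7, 118.0]
(-110, 12, 21) [ 51. 100.] [6.0, 44.2, 2.2, 19.6, 49.8, 104.8]
(-80, 14, 22) [ 79. 105.] [8.0, 73.8, 9.6, 14.7, 65.3, 94.0]
(-50, 20, 24) [106. 117.] [14.0, 102.8, 13.5, 16.1, 89.4, 95.1]
(-25, 30, 24) [131. 127.] [24.0, 127.8, 14.6, 15.0, 114.8, 94.0]
(-5, 45, 24) [151. 142.] [39.0, 147.8, 9.0, 20.6, 139.8, 99.6]
(0, 80, 20) [162. 166.] [74.0, 154.7, 16.4, 41.3, 168.5, 120.4]
(0, 180, 10) [175. 236.] [174.0, 159.8, 95.1, 115.9, 241.7, 195.6]
(0, 180, 0) [182. 205.] [174.0, 165.0, 95.1, 93.0, 234.1, 172.0]
```

Run:
```python
from plan import *
a=181.8
for th in (0,4,8,12,15,18,20,22,24,26):
    best=max(((min(min(c[2],c[3]),2.5*c[0],c[4],c[1]),xe,ze,c) for xe in range(-140,-60,2) for ze in (9,11,13) for c in [clear(xe,ze,th,a)[1]]),key=lambda k:k[0]); print(th,best, clear(best[1],best[2],th,a)[0].round(0))
for st in [(-130,9,0),(-130,9,6),(-130,9,12),(-122,9,16),(-110,9,20),(-90,9,22),(-60,10,22),(-30,20,22),(-10,30,22)]:
    g,c=clear(*st,a);print(st,g.round(0),c)
```

```text
0 (17.5, -140, 13, [7.0, 25.0, 38.0, 42.9, 19.5, 55.4]) [42. 38.]
4 (17.5, -140, 13, [7.0, 22.9, 29.5, 30.2, 19.4, 64.6]) [40. 51.]
8 (17.5, -140, 13, [7.0, 20.8, 20.6, 26.7, 24.4, 77.1]) [37. 63.]
12 (14.3, -126, 13, [7.0, 32.8, 14.5, 14.3, 34.8, 80.1]) [47. 75.]
15 (11.2, -122, 11, [5.0, 35.2, 11.2, 11.2, 38.1, 87.7]) [47. 82.]
18 (7.5, -120, 9, [3.0, 35.7, 7.6, 12.9, 40.7, 97.1]) [45. 89.]
20 (9.3, -96, 11, [5.0, 58.7, 9.8, 9.3, 53.3, 91.2]) [66. 97.]
22 (12.1, -76, 13, [7.0, 77.8, 12.1, 12.3, 67.0, 91.4]) [ 83. 104.]
24 (14.6, -62, 13, [7.0, 90.8, 15.0, 14.6, 75.9, 93.6]) [ 94. 110.]
26 (12.7, -62, 13, [7.0, 89.8, 12.7, 22.0, 75.2, 101.0]) [ 90. 115.]
(-130, 9, 0) [52. 34.] [3.0, 35.0, 42.0, 43.2, 28.8, 45.2]
(-130, 9, 6) [48. 53.] [3.0, 31.9, 30.1, 20.9, 24.9, 59.7]
(-130, 9, 12) [43. 71.] [3.0, 28.8, 17.6, 19.1, 29.6, 80.9]
(-122, 9, 16) [46. 83.] [3.0, 34.7, 11.1, 12.1, 37.5, 90.4]
(-110, 9, 20) [52. 95.] [3.0, 44.7, 6.9, 12.3, 45.7, 98.4]
(-90, 9, 22) [ 69. 100.] [3.0, 63.8, 10.5, 13.8, 55.5, 94.5]
(-60, 10, 22) [ 99. 101.] [4.0, 93.8, 20.8, 3.5, 76.3, 82.5]
(-30, 20, 22) [129. 111.] [14.0, 123.8, 22.8, 1.6, 106.4, 80.6]
(-10, 30, 22) [149. 121.] [24.0, 143.8, 21.0, 3.3, 128.7, 82.3]
```

```bash
cat >> plan.py <<'E'
def way(W,a=181.8,yaw=-.27):
    s=r.get_state();R0=np.array(s['orientation']);u=np.array([np.cos(yaw),np.sin(yaw)]);g0=np.array([.5422,.0314])
    t0=np.degrees(np.arctan2(R0[2,2],-R0[2,1]));gp=np.array(s['tool_pos'])+.003*R0[:,1]
    gx=66.8+1e3*(gp[:2]-g0)@u;t=np.radians(t0);o=np.array([gx,gp[2]*1e3])-a*np.array([np.cos(t),np.sin(t)])-25*np.array([-np.sin(t),np.cos(t)])
    print('t',s['t'],'now xe,ze,th',o.round(1),round(float(t0),2),'clear',clear(*o,t0,a)[1],'F',np.array(s['contact_force']).round(1),'w',round(s['gripper_width'],4),'q',np.array(s['joints']).round(2))
    for w in W:
        g,_=clear(*w,a);th=np.radians(w[2]);R=tool(yaw,th);G=np.r_[g0+u*(g[0]-66.8)/1e3,g[1]/1e3]
        print(w,(R0.T@(G-.003*R[:,1]-np.array(s['tool_pos']))).round(4),np.degrees(Ro.from_matrix(R0.T@R).as_rotvec()).round(1))
E
python3 -c "
from plan import *
way([(-115,9,0),(-120,11,0),(-128,11,0),(-134,11,0),(-134,11,2),(-133,11,4),(-133,11,6),(-132,11,8)])"
```

```text
t 4.6833 now xe,ze,th [-114.9    6. ] 0.04 clear [0.0, 50.1, 44.9, 44.8, 43.8, 30.2] F [ 0.1 -0.5  3.2] w 0.0248 q [-0.08  0.1   1.95 -0.    1.08  1.76]
(-115, 9, 0) [ 0.     -0.0028 -0.0001] [-0.   0.   0.1]
(-120, 11, 0) [ 0.     -0.0048 -0.0051] [-0.   0.   0.1]
(-128, 11, 0) [ 0.     -0.0049 -0.0131] [-0.   0.   0.1]
(-134, 11, 0) [ 0.     -0.0049 -0.0191] [-0.   0.   0.1]
(-134, 11, 2) [ 0.     -0.0112 -0.0201] [2.  0.  0.1]
(-133, 11, 4) [ 0.0001 -0.0175 -0.0204] [4.  0.  0.1]
(-133, 11, 6) [ 0.0001 -0.0237 -0.022 ] [6.  0.  0.1]
(-132, 11, 8) [ 0.0001 -0.0299 -0.0227] [8.  0.  0.1]
```

Call:
arm_command --pt "0 0 -0.005 0 0 0 0" --pt "0 0 -0.005 -0.005 0 0 0" --pt "0 0 -0.005 -0.013 0 0 0" --pt "0 0 -0.005 -0.019 0 0 0" --pt "0 0 -0.011 -0.02 2 0 0"

```text
t: 5.1
tool_pos: [0.5204, 0.0371, 0.0431]
orientation: [[-0.266, 0.03, 0.963], [-0.964, -0.01, -0.266], [0.002, -1.0, 0.031]]
contact_force: [0.1, 0.1, -1.8]
gripper_width: 0.0247
```

```bash
python3 -c "
from plan import *
way([(-133,11,4),(-133,11,6),(-132,11,8),(-129,11,10),(-127,11,12)])
p=cam('scene','s3');cv2.imwrite('pics/s3c.png',cv2.resize(p['pixels'][100:270,220:400],None,fx=3.3,fy=3.3))"
```

```text
t 5.1 now xe,ze,th [-136.5    9.4] 1.8 clear [3.4, 27.5, 37.9, 37.8, 20.5, 55.0] F [ 0.1  0.1 -1.8] w 0.0247 q [-0.07  0.02  2.02 -0.01  1.07  1.78]
(-133, 11, 4) [-0.0003 -0.0085  0.0024] [2.2 0.  0.1]
(-133, 11, 6) [-0.0003 -0.0148  0.001 ] [4.2 0.  0.1]
(-132, 11, 8) [-0.0003 -0.021   0.0005] [6.2 0.  0.1]
(-129, 11, 10) [-0.0003 -0.027   0.0017] [8.2 0.  0.1]
(-127, 11, 12) [-0.0003 -0.0331  0.0017] [10.2  0.   0.1]
```

View pics/s3c.png

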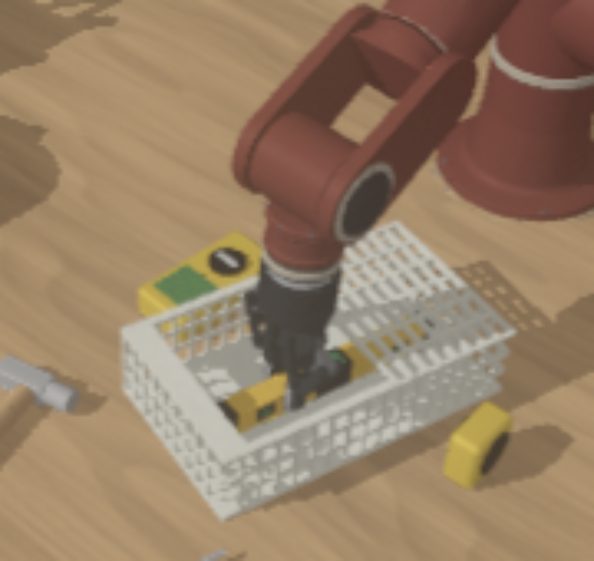

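The scene view shows the level held, with its black far end now clear inside the opening and the wrist clear of the mesh. Tilting now.

Call:
arm_command --pt "0 0 -0.0085 0.002 2.2 0 0" --pt "0 0 -0.015 0.001 4.2 0 0" --pt "0 0 -0.021 0.0005 6.2 0 0" --pt "0 0 -0.027 0.002 8.2 0 0" --pt "0 0 -0.033 0.002 10.2 0 0"

```text
t: 5.57
tool_pos: [0.5207, 0.0373, 0.0773]
orientation: [[-0.266, 0.204, 0.942], [-0.964, -0.058, -0.259], [0.002, -0.977, 0.212]]
contact_force: [0.2, -0.1, -2.4]
gripper_width: 0.0251
```

```bash
python3 -c "
from plan import *
way([(-126,11,13),(-124,11,14.5),(-122,10.5,16),(-119,10,17.5),(-114,10,18.5)])
p=cam('wrist','w4')"
```

```text
t 5.5667 now xe,ze,th [-127.2   11.4] 12.22 clear [5.4, 31.4, 15.3, 15.9, 33.1, 80.9] F [ 0.2 -0.1 -2.4] w 0.0251 q [-0.05 -0.13  2.11 -0.06  0.95  1.82]
(-126, 11, 13) [-0.     -0.0018  0.0007] [0.8 0.1 0.1]
(-124, 11, 14.5) [-0.     -0.0061  0.0018] [2.3 0.1 0.1]
(-122, 10.5, 16) [ 0.     -0.0099  0.0027] [3.8 0.1 0.1]
(-119, 10, 17.5) [ 0.     -0.0135  0.0044] [5.3 0.1 0.1]
(-114, 10, 18.5) [ 0.     -0.0155  0.0085] [6.3 0.1 0.1]
```

View pics/w4.png

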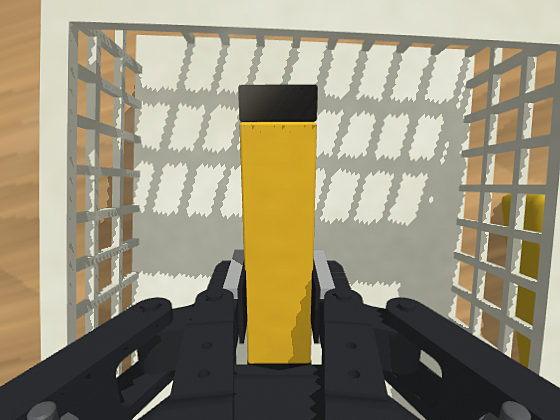

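The wrist view shows the cap still at rows 85–122, so nothing has slipped, and the end is well inside the opening rim (row ~25–40). Continuing.

Call:
arm_command --pt "0 0 -0.002 0.001 0.8 0 0" --pt "0 0 -0.006 0.002 2.3 0 0" --pt "0 0 -0.01 0.003 3.8 0 0" --pt "0 0 -0.0135 0.0045 5.3 0 0" --pt "0 0 -0.0155 0.0085 6.3 0 0"

```text
t: 6.03
tool_pos: [0.5248, 0.0365, 0.0949]
orientation: [[-0.265, 0.308, 0.914], [-0.964, -0.086, -0.251], [0.002, -0.947, 0.32]]
contact_force: [0.2, 0.7, -1.1]
gripper_width: 0.0249
```

```bash
python3 -c "
from plan import *
way([(-108,10.5,19.2),(-98,10.5,20),(-87,12,21),(-76,13,22),(-65,15,23)])"
```

```text
t 6.0333 now xe,ze,th [-114.5   10.1] 18.68 clear [4.1, 40.8, 6.9, 10.4, 44.0, 96.8] F [ 0.2  0.7 -1.1] w 0.0249 q [-0.03 -0.21  2.16 -0.1   0.87  1.86]
(-108, 10.5, 19.2) [0.0003 0.0001 0.0061] [0.5 0.1 0.1]
(-98, 10.5, 20) [0.0003 0.0008 0.0151] [1.3 0.1 0.1]
(-87, 12, 21) [ 0.0003 -0.0003  0.0254] [2.3 0.1 0.1]
(-76, 13, 22) [ 0.0003 -0.0009  0.0355] [3.3 0.1 0.1]
(-65, 15, 23) [ 0.0003 -0.0024  0.0459] [4.3 0.1 0.1]
```

Call:
arm_command --pt "0 0 0 0.006 0.5 0 0" --pt "0 0 0.001 0.015 1.3 0 0" --pt "0 0 0 0.025 2.3 0 0" --pt "0 0 -0.001 0.0355 3.3 0 0" --pt "0 0 -0.0025 0.046 4.3 0 0"

```text
t: 6.45
tool_pos: [0.5673, 0.0247, 0.1124]
orientation: [[-0.265, 0.377, 0.887], [-0.964, -0.105, -0.243], [0.002, -0.92, 0.392]]
contact_force: [0.4, -0.2, -2.4]
gripper_width: 0.0249
```

```bash
python3 -c "
from plan import *
way([(-55,18,24),(-43,23,24),(-31,28,24),(-19,33,24),(-8,39,24)])
p=cam('scene','s5');cv2.imwrite('pics/s5c.png',cv2.resize(p['pixels'][80:270,200:400],None,fx=3,fy=3))"
```

```text
t 6.45 now xe,ze,th [-63.5  15.4] 23.07 clear [9.4, 89.7, 13.3, 13.9, 76.9, 92.9] F [ 0.4 -0.2 -2.4] w 0.0249 q [-0.05 -0.16  2.1  -0.12  0.81  1.86]
(-55, 18, 24) [ 0.0003 -0.002   0.0084] [0.9 0.1 0.1]
(-43, 23, 24) [ 0.0003 -0.0019  0.0214] [0.9 0.1 0.1]
(-31, 28, 24) [ 0.0003 -0.0018  0.0344] [0.9 0.1 0.1]
(-19, 33, 24) [ 0.0004 -0.0017  0.0474] [0.9 0.1 0.1]
(-8, 39, 24) [ 0.0004 -0.0029  0.0598] [0.9 0.1 0.1]
```

View pics/s5c.png

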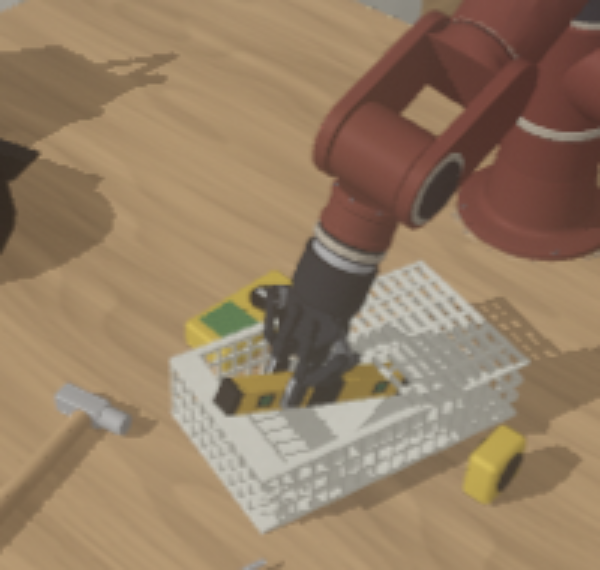

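The far end is now out above the far rim, the level is tilted, and no contact forces show. Drawing out.

Call:
arm_command --pt "0 0 -0.002 0.0085 0.9 0 0" --pt "0 0 -0.002 0.0215 0.9 0 0" --pt "0 0 -0.002 0.0345 0.9 0 0" --pt "0 0 -0.002 0.0475 0.9 0 0" --pt "0 0 -0.003 0.06 0.9 0 0"

```text
t: 6.92
tool_pos: [0.622, 0.0098, 0.1409]
orientation: [[-0.266, 0.395, 0.879], [-0.964, -0.11, -0.242], [0.001, -0.912, 0.41]]
contact_force: [-0.1, -0.6, -2.8]
gripper_width: 0.0251
```

```bash
python3 -c "
from plan import *
way([(-3,45,24),(2,55,24),(6,70,22),(8,90,20),(8,115,18)])"
```

```text
t 6.9167 now xe,ze,th [-4.8 40.8] 24.23 clear [34.8, 147.9, 12.9, 17.3, 137.1, 96.3] F [-0.1 -0.6 -2.8] w 0.0251 q [-0.07 -0.07  1.97 -0.11  0.83  1.83]
(-3, 45, 24) [ 0.0004 -0.0024  0.0035] [-0.2  0.1  0. ]
(2, 55, 24) [ 0.0005 -0.0095  0.0122] [-0.2  0.1  0. ]
(6, 70, 22) [ 0.0005 -0.0151  0.0228] [-2.2  0.1  0. ]
(8, 90, 20) [ 0.0005 -0.0262  0.0335] [-4.2  0.1  0. ]
(8, 115, 18) [ 0.0005 -0.0425  0.0441] [-6.2  0.1  0. ]
```

Call:
arm_command --pt "0 0 -0.0025 0.0035 -0.2 0 0" --pt "0 0 -0.0095 0.012 -0.2 0 0" --pt "0 0 -0.015 0.023 -2.2 0 0" --pt "0 0 -0.026 0.0335 -4.2 0 0" --pt "0 0 -0.0425 0.044 -6.2 0 0"

```text
t: 7.33
tool_pos: [0.643, 0.0038, 0.1968]
orientation: [[-0.265, 0.294, 0.918], [-0.964, -0.083, -0.252], [0.002, -0.952, 0.305]]
contact_force: [0.3, -0.4, -2.9]
gripper_width: 0.0246
```

```bash
python3 -c "
from plan import *
way([(4,135,15),(-4,155,12),(-14,170,8.5),(-26,180,5),(-36,186,2)])"
```

```text
t 7.3333 now xe,ze,th [  6.8 114.7] 17.76 clear [108.7, 162.6, 38.5, 67.0, 198.2, 147.5] F [ 0.3 -0.4 -2.9] w 0.0246 q [-0.09 -0.03  1.81 -0.07  1.05  1.78]
(4, 135, 15) [ 0.0004 -0.0114  0.0047] [-2.8  0.1  0.1]
(-4, 155, 12) [ 0.0004 -0.0233  0.0039] [-5.8  0.1  0.1]
(-14, 170, 8.5) [ 0.0004 -0.0294 -0.0008] [-9.3  0.1  0.1]
(-26, 180, 5) [ 0.0004 -0.0313 -0.0096] [-12.8   0.1   0.1]
(-36, 186, 2) [ 0.0003 -0.0305 -0.0182] [-15.8   0.1   0.1]
```

Call:
arm_command --pt "0 0 -0.0115 0.0045 -2.8 0 0" --pt "0 0 -0.023 0.004 -5.8 0 0" --pt "0 0 -0.0295 -0.001 -9.3 0 0" --pt "0 0 -0.0315 -0.0095 -12.8 0 0" --pt "0 0 -0.0305 -0.018 -15.8 0 0"

```text
t: 7.75
tool_pos: [0.6183, 0.0109, 0.2229]
orientation: [[-0.265, 0.034, 0.964], [-0.964, -0.011, -0.265], [0.001, -0.999, 0.036]]
contact_force: [0.7, 0.1, -1.9]
gripper_width: 0.0251
```

```bash
python3 -c "
from plan import *
way([(-42,186,1),(-48,186,0),(-52,186,0)])
p=cam('scene','s6');cv2.imwrite('pics/s6c.png',cv2.resize(p['pixels'][60:300,180:430],None,fx=2.4,fy=2.4))
w=cam('wrist','w6')"
```

```text
t 7.75 now xe,ze,th [-35.1 188.4] 2.04 clear [182.4, 128.8, 101.4, 107.6, 221.2, 186.6] F [ 0.7  0.1 -1.9] w 0.0251 q [-0.1   0.04  1.68 -0.01  1.39  1.74]
(-42, 186, 1) [ 0.0005  0.0055 -0.0065] [-1.   0.1  0.1]
(-48, 186, 0) [ 0.0005  0.0085 -0.0121] [-2.   0.1  0.1]
(-52, 186, 0) [ 0.0005  0.0083 -0.0161] [-2.   0.1  0.1]
```

View pics/s6c.png

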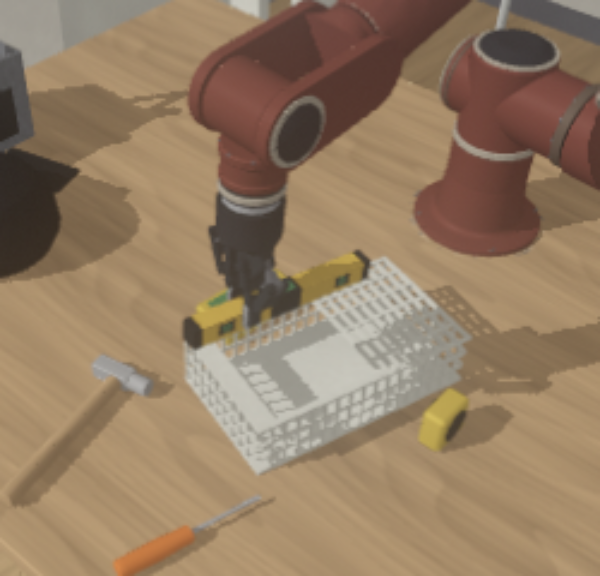

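View pics/w6.png

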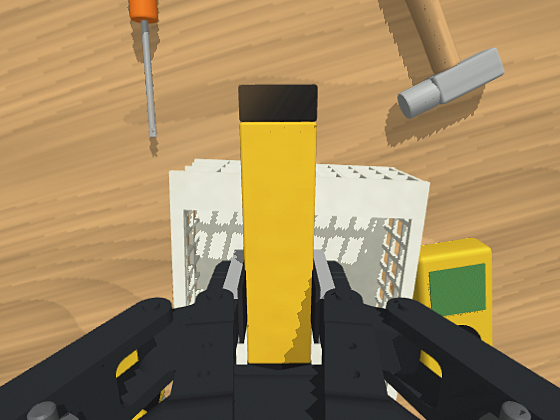

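The level is fully out with no slip (cap still at rows 85–122). It is about 100 mm above the top, and the hammer, driver, meter and tape look where they were. Now a final levelling and a hold.

Call:
arm_command --pt "0 0 0.004 -0.005 -0.7 0 0" --pt "0 0 0.008 -0.01 -1.4 0 0" --pt "0 0 0.012 -0.014 -2 0 0" --pt "0 0 0.013 -0.016 -2 0 0" --pt "0 0 0.013 -0.016 -2 0 0"

```text
t: 8.27
tool_pos: [0.6018, 0.0151, 0.2058]
orientation: [[-0.265, -0.003, 0.964], [-0.964, -0.001, -0.265], [0.002, -1.0, -0.002]]
contact_force: [0.3, 0.1, -2.5]
gripper_width: 0.0246
```

Call:
arm_command --pt "0 0 0 0 0 0 0" --pt "0 0 0 0 0 0 0" --pt "0 0 0 0 0 0 0" --pt "0 0 0 0 0 0 0" --pt "0 0 0 0 0 0 0"

```text
t: 8.68
tool_pos: [0.602, 0.0151, 0.2061]
orientation: [[-0.265, -0.002, 0.964], [-0.964, -0.002, -0.265], [0.002, -1.0, -0.002]]
contact_force: [-0.7, 0.6, -1.7]
gripper_width: 0.0247
```

```bash
python3 -c "
from plan import *
way([]); print(np.abs(r.get_state()['joint_velocities']).max())
S=cam('scene');T=cam('top')
a=cv2.imread('pics/top0.png')
for n,z in(('hammer',.01),('driver',.01),('meter',.03),('tape',.03),('spray',.08),('helmet',.07)):
    for p in(S,T):
        q=r.silhouettes(p,n); print(n,q and (round(q[0]['p'],2),q[0]['position'],atz(p,[q[0]['position']],z)[0]))
print(r.finish_job())"
```

```text
t 8.6833 now xe,ze,th [-53.1 178.4] -0.1 clear [171.9, 111.9, 91.3, 91.0, 200.4, 170.0] F [-0.7  0.6 -1.7] w 0.0247 q [-0.1   0.03  1.71 -0.    1.4   1.74]
0.0015884431570662647
hammer (0.72, [210.3, 233.9], array([ 0.7651, -0.1597,  0.01  ]))
hammer (0.69, [321.5, 174.1], array([ 0.7583, -0.1466,  0.01  ]))
driver (0.8, [247.1, 286.9], array([0.8277, 0.069 , 0.01  ]))
driver (0.64, [253.9, 154.5], array([0.8295, 0.0853, 0.01  ]))
meter (0.72, [271.5, 187.6], array([ 0.4859, -0.1473,  0.03  ]))
meter (0.74, [319.1, 269.5], array([ 0.4325, -0.1302,  0.03  ]))
tape (0.63, [364.3, 233.3], array([0.4444, 0.2154, 0.03  ]))
tape (0.61, [214.6, 267.8], array([0.4422, 0.2182, 0.03  ]))
spray (0.58, [426.7, 321.4], array([0.6282, 0.5118, 0.08  ]))
spray (0.75, [129.2, 215.1], array([0.617 , 0.4925, 0.08  ]))
helmet (0.97, [174.6, 148.4], array([ 0.6036, -0.5333,  0.07  ]))
helmet (0.57, [448.9, 223.0], array([ 0.5795, -0.5595,  0.07  ]))
the job is handed in; nothing more can be done
None
```

The spirit level is out of the basket and the job is handed in. I gripped it through the opening, drew it back about 20 mm to clear the rim, tilted it to 24° and pulled it out far end first.

**Final state:**
- **Level:** it is held horizontal (about 0.1°) and still, with its underside about 91 mm above the basket top.
- **Grip:** the jaw opening is 25 mm. The level had not slipped in the last wrist picture, taken just before the final small levelling move.
- **Forces and time:** the wrist force readings stayed around 3 N or less. The clock stood at about 8.7 s of the 51 s allowed.

**Other things on the table:** most detections agree with the start to within about 10 mm. Some do not:
- **Driver:** it differs by 17 mm in the top view but by only 5 mm in the scene view.
- **Hammer:** it differs by 14 mm in the top view. The network mistook the multimeter for it in the first scene picture, so there is no scene comparison.
- **Helmet:** it differs by 12 mm in the top view but by only 2 mm in the scene view.
- **Multimeter:** it differs by 43 mm in the scene view, where the arm and level probably hide part of it, but by only 6 mm in the top view.

I take these as noise in the detections, since the arm never came near those things and the pictures show them in place.

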